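# Load the wash carrier and unlatch it from its dock

### The arm

A 6-joint arm with a two-finger parallel gripper is mounted at the origin on the work surface. World frame = base frame: x ahead of the robot, y to its left, z up, the work surface at z = 0. Lengths are in m, angles in degrees, forces in N, time in s.
With the tool pointing down it reaches from about 0.35 to 0.875 m from the base axis. Payload 4.2 kg.
Tool frame: the origin (TCP) lies midway between the tips of the shut fingers; the grasp point (between the pads) lies 19 mm behind it; z points along the fingers, y is the line along which they close (so a half turn about z gives the same grasp; the last joint's range is limited). The gripper opens to 87 mm and grips with 3 to 60 N. Pads are 19 mm wide; open, the fingers measure 117 mm over their backs; the gripper's body (75 mm by 190 mm) begins 51 mm behind the grasp point.
Start: joints at [85.52, 22.042, 0.453, 0, -68.411, -14.817], TCP at [0.207, 0.59, 0.223] pointing down, gripper open.
Joint ranges: [-179.83, 179.83], [-69.29, 118.12], [-61.27, 80.66], [-181.25, 117.63], [-171.15, -9.14], [-177.46, 177.46]. Speed limits (degrees/s): [159.86, 159.86, 180, 180, 180, 180].

### API

Orientations are given as a 3x3 rotation matrix whose columns are the frame's x, y, z axes.
In Python, from station import sensors, eyes, workorder gives the robot as it stands.
- The arm moves only by the shell command python3 -m handwheel FILE, which reads ROWS from the file FILE. ROWS is one flat JSON list of numbers that holds 1 to 8 rows one after another, with no inner brackets; each row has 7 numbers: the opening from 0.0 (shut) to 1.0 (fully open), then dx, dy, dz in shares of 80 cm (1.0 is 80 cm), then a rotation vector rx, ry, rz in shares of 90 degrees (1.0 is 90 degrees); each row is the pose to reach, as a shift and turn from the pose commanded when the command began, along the tool's axes at that moment; what a row does not reach only later rows make up. A row lasts 1/10 s, in which the tool goes at most 0.05 m and 8.59 degrees, less where a joint would pass 70% of its speed; a pose out of reach is approached as far as the arm can. The fingers move at their own pace and stop on an object; the grip force is fixed at half the most. Time passes only in rows, so rows that do not move let the fingers close. It prints the time, the measured TCP pose, the force, the opening and the grip force at its end. Shift and turn numbers lie between -1 and 1, and a call with a number outside is refused. Input that does not fit is refused with a message, and nothing moves.
- sensors.sense(): the state, without advancing time (a new reading comes with each control period).
- eyes.capture(name): name is "scene" or "top" or "wrist"; returns a dict with "pixels" (400x640x3 uint8, red, green, blue), "z_map" (400x640 float32, m along the optical axis (not along the pixel's ray), 0 where there is no reading), "K" (3x3 intrinsics, pixels), "world_from_camera" (4x4, takes a point from camera to world coordinates). Camera axes: x right, y up, looking along -z (the intrinsics and any distortion apply to the point x, -y, -z); pixel columns grow to the right and rows downward; lengths in m; the calibration is good to about 2 mm. A picture is of the moment at which its call begins.
- workorder.finish_job(): hands the job in; it is judged then, once.
The state is a dict: "time_s": time; "joints": joint angles; "joint_velocities": joint speeds; "effort": joint torques, N m; "tcp_pos": TCP position; "ee_rot": TCP orientation; "wrist_force": force on the tool from outside, world axes, zero at the start; "moment": the same for the moment, N m; "gripper_width": opening from 0.0 (shut) to 1.0 (fully open); "gripper_force": force on a finger pad.
Only numpy, scipy, OpenCV 4.12 (cv2) and the standard library are available. Lean on these libraries where they do the work, as an engineer would, in place of code of your own. Each camera call takes 0.05 s, during which the arm holds its last target. There are 200 camera calls.

### The job

Set the brass bracket with the T-shaped foot flat and square into the T-shaped pocket of the latched wash carrier and let go of it. Then pinch the carrier's two black side catches together between the fingers and lift the carrier, with the bracket still seated in it, level and at least 6 cm clear above its dock; the program finishes while holding it up there by the catches, still. Do not disturb the other things on the bench.

Things in the scene. Friction and masses are not known exactly. Their poses are not given: they have to be found in the camera images.
- carrier: Aluminium block 120 (x) by 41 (y) by 20 high (all sizes in mm) in the dock, underside 8 above the bench, loose but latched by its two catches; 190 to 350 g with them. Origin mid underside, x along its length, z up. Black catch paddles stand at its +y and -y sides, x -22 to 22, up to 62 above the origin, 68 over their outer faces sprung out, 52 pinched. A 25 to 40 N grip pinches and carries it
- pocket (a point): Middle of the floor of the T-shaped pocket in the carrier's upper face, at carrier (0, 0, 12), axes as the carrier. 8 deep, dark floor. Crossbar x -29 to -7, y -16 to 16; stem x -7 to 29, y -11 to 11: about 2 play all round the T foot. The bracket is seated when its origin is here, its x along the carrier's +x, its foot 2 proud of the carrier
- bracket: Brass bracket, 95 to 200 g, foot down on the blue mat (3 thick). T foot 10 thick: crossbar x -27 to -9, y -14 to 14; stem x -9 to 27, y -9 to 9. On it an upright rib, x -6 to 6, y -9 to 9, from 10 to 42 above the underside, to grip across its 12 mm. Origin at the underside, under the rib
- dock: Dark steel base, fixed, 140 (x) by 100 (y), origin under its centre at bench level. End walls and corner guides 28 high stand round the carrier with 1.5 to 2 play. At the middle of each long side a lip (60 long, 35.5 to 48 from the centre line, top 30 above the bench, the dock's highest part) overhangs a catch hook. The carrier comes out straight up once both catches are pinched
- catch_left (a joint): Travel (m) of the catch at carrier +y: 0 = sprung out, hooked under the dock's lip; grows as it is pushed in towards the carrier's middle; 0.008 = stop. Its hook is free of the lip from about 0.006. Spring 2 N at 0, 6 N at 0.008
- catch_right (a joint): Travel (m) of the catch at carrier -y: 0 = sprung out, hooked under the dock's lip; grows as it is pushed in towards the carrier's middle; 0.008 = stop. Its hook is free of the lip from about 0.006. Spring 2 N at 0, 6 N at 0.008
- catch_left_pad (a point): where to pinch the left catch: middle of the outer face of its upright black paddle (44 long along carrier x, 5 thick, upper edge 14 above this point), at carrier (0, +34, 48) when sprung out; moves with the catch
- catch_right_pad (a point): where to pinch the right catch: middle of the outer face of its upright black paddle (44 long along carrier x, 5 thick, upper edge 14 above this point), at carrier (0, -34, 48) when sprung out; moves with the catch
- round_bracket: brass bracket with a ROUND foot (disc 36 across, 10 thick) and the same upright rib as the T-footed one; does not fit the pocket. Origin under the middle of the disc. Bystander on the mat
- valve_cap: small silvery valve cap, 24 across, 14 high, origin at its underside. Bystander on the mat
- mouthpiece: silvery mouthpiece standing on its rim, 27 across, 70 high, origin at its underside. Bystander on the mat
- grease_jar: small white jar with a dark lid, 40 across, 40 high, standing between the mat and the dock, origin at its underside. Bystander
- screwdriver: screwdriver lying on the bench, 180 long, 26 thick. Bystander
- mallet: wooden mallet lying on the bench, 240 long, head 60 wide, 26 thick. Bystander
- tuning_slide: silvery U-shaped tube lying on the bench, 114 by 54, 14 thick. Bystander
There are look-alikes about, which are no part of the job. What is shaped like the dock but turquoise is not meant.

How it is judged:
By the outcome, as a careful person would: the job done as asked, in the order asked, and still so for the second after the job is handed in, while the arm keeps its last pose, push and grip.
It also fails if it takes over 54 s, if anything falls off the work surface, if the arm or the gripper's body presses on something with over 40 N, if the wrist force passes 120 N, or if a joint passes its speed limit or range.

## Working session

There is one attempt and no reset: what is moved stays moved. The work goes in short steps, Python scripts to look and compute and a shell command to move; the robot and the scene stay as the last step left them, time stands still between calls to the robot, and variables do not carry over. Pictures are saved under pics/ and viewed, at most 10 in all, crops included, and the job is handed in when it is done.

```bash
mkdir -p pics; cat > h.py <<'E'
import numpy as np, cv2
from station import sensors, eyes, workorder
def snap(n,name):
    c=eyes.capture(n); np.savez(f'pics/{name}.npz',**c); cv2.imwrite(f'pics/{name}.png',c['pixels'][:,:,::-1]); return c
def load(name): return np.load(f'pics/{name}.npz')
def cloud(c):
    K=c['K'];z=c['z_map'];v,u=np.mgrid[:z.shape[0],:z.shape[1]]
    p=np.stack([(u-K[0,2])/K[0,0]*z,-(v-K[1,2])/K[1,1]*z,-z],-1)
    T=c['world_from_camera'];return p@T[:3,:3].T+T[:3,3]
E
python3 - <<'E'
from h import *
for n in('top','scene'):
    c=snap(n,n+'0');print(c['K'],c['world_from_camera'],[k for k in c])
s=sensors.sense();print(s['tcp_pos'],s['ee_rot'],s['gripper_width'],s['time_s'])
E
```

```text
[[451.31382904   0.         326.19112125]
 [  0.         451.31382904 198.32314457]
 [  0.           0.           1.        ]] [[-0.02635587  0.99741653 -0.06682533  0.41711576]
 [-0.99963893 -0.02664645 -0.00346049 -0.00498589]
 [-0.0052322   0.06671     0.99775869  1.46409603]
 [ 0.          0.          0.          1.        ]] ['pixels', 'z_map', 'K', 'world_from_camera']
[[441.6603545    0.         323.91658603]
 [  0.         441.6603545  195.60212116]
 [  0.           0.           1.        ]] [[-0.12042674 -0.54621024  0.82894618  1.40457222]
 [ 0.99271829 -0.06391017  0.10210728  0.11783403]
 [-0.00279395  0.83520648  0.54992939  0.67449909]
 [ 0.          0.          0.          1.        ]] ['pixels', 'z_map', 'K', 'world_from_camera']
[0.20637842 0.58937565 0.2215631 ] [[ 9.43748053e-01 -3.30664987e-01 -5.28803400e-04]
 [-3.30665385e-01 -9.43746157e-01 -1.89578539e-03]
 [ 1.27813674e-04  1.96400075e-03 -9.99998063e-01]] 1.000526940136368 0.1
```

View pics/top0.png

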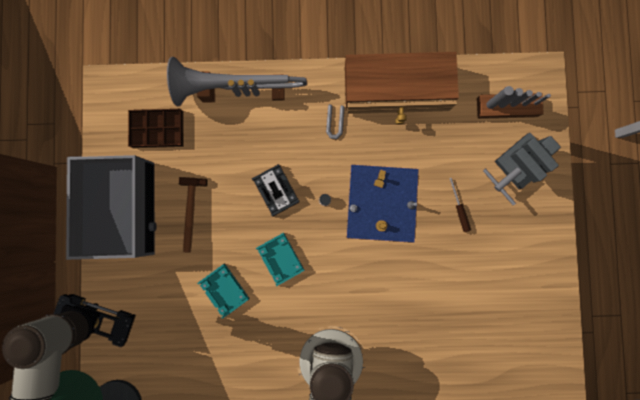

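The top view shows the dock and carrier at about (276,190), the mat at (383,203), the T bracket at about (381,179), the round bracket at (382,227) and the jar at (326,200). I'll enlarge that area.

```bash
python3 - <<'E'
from h import *
c=load('top0');p=c['pixels'][:,:,::-1]
a=cv2.resize(p[160:220,246:306],None,fx=9,fy=9,interpolation=cv2.INTER_CUBIC)
b=cv2.resize(p[160:200,358:404],None,fx=9,fy=9,interpolation=cv2.INTER_CUBIC)
o=np.zeros((540,800,3),np.uint8);o[:,:400]=a[:,70:470];o[:360,400:800]=b[:,:400];cv2.imwrite('pics/crop1.png',o)
W=cloud(c)
print('dock z',W[188:192,276],W[175,262])
P=W[160:220,246:306];m=(P[...,2]>.055)&(P[...,2]<.09);v,u=np.nonzero(m);print(len(v));
k,l=cv2.connectedComponents(m.astype(np.uint8))
for i in range(1,k):
    q=P[l==i]; print('pad',len(q),q.mean(0), np.linalg.eigh(np.cov(q[:,:2].T))[1][:,1] if len(q)>3 else '')
P=W[164:195,362:402];m=(P[...,2]>.035)&(P[...,2]<.06);q=P[m];print('rib',len(q),q.mean(0),q.max(0),q.min(0),np.linalg.eigh(np.cov(q[:,:2].T)))
m=(P[...,2]>.009)&(P[...,2]<.02);q=P[m];print('foot',len(q),q.mean(0))
E
```

```text
dock z [[0.55180036 0.1609087  0.01548823]
 [0.54739344 0.15949036 0.02840352]
 [0.54486169 0.16042304 0.02079496]
 [0.54192204 0.16085816 0.01753177]] [0.59305564 0.20285885 0.03263681]
56
pad 27 [0.55875222 0.13328    0.06874092] [-0.89007637 -0.45581142]
pad 29 [0.53142394 0.18994196 0.06923085] [-0.88886819 -0.458163  ]
rib 25 [ 0.57405893 -0.17638314  0.04536514] [ 0.58139862 -0.16843871  0.05098534] [ 0.56632929 -0.18442177  0.03554119] EighResult(eigenvalues=array([1.52385733e-05, 2.67384928e-05]), eigenvectors=array([[-0.89138206,  0.45325271],
       [ 0.45325271,  0.89138206]]))
foot 146 [ 0.56808729 -0.1806977   0.01249502]
```

View pics/crop1.png

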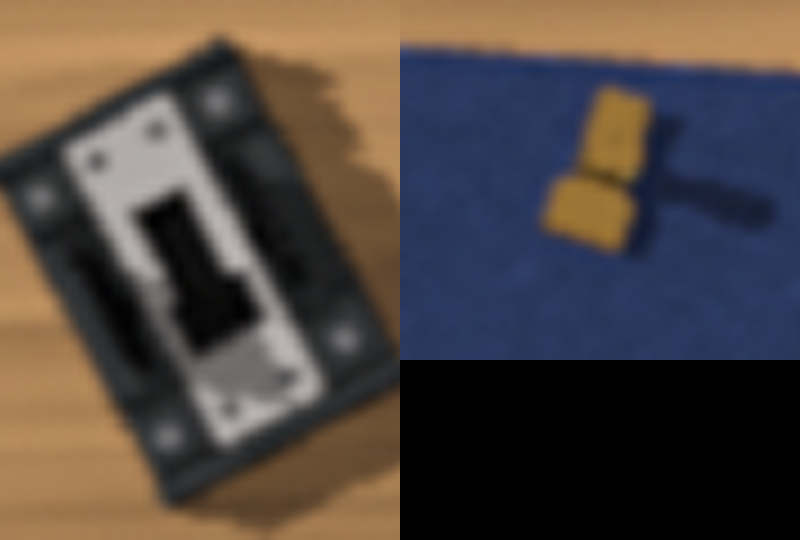

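Carrier yaw comes out near 27° with its centre at about (0.545, 0.162). The bracket stem points up and slightly right in the picture. I'll work out the first transfer and check where the wrist camera sits.

```bash
cat >> h.py <<'E'
from scipy.spatial.transform import Rotation as Ro
def Rdown(yaw_y):  # tool down, tool y at heading yaw_y deg
    a=np.radians(yaw_y); y=np.array([np.cos(a),np.sin(a),0]); z=np.array([0,0,-1.]); return np.stack([np.cross(y,z),y,z],1)
def delta(pos,yaw_y):
    s=sensors.sense();R=s['ee_rot'];p=s['tcp_pos']
    print('shift',np.round(R.T@(np.array(pos)-p),4),'rot',np.round(Ro.from_matrix(R.T@Rdown(yaw_y)).as_rotvec(degrees=True),2))
E
python3 - <<'E'
from h import *
c=snap('wrist','w0');s=sensors.sense();R=s['ee_rot'];T=c['world_from_camera']
print(R.T@(T[:3,3]-s['tcp_pos']),R.T@T[:3,:3],c['K'])
delta((.56,-.18,.22),165); delta((.50,-.16,.22),165)
E
```

```text
[ 0.08358768 -0.00056212 -0.1604713 ] [[ 7.57575428e-05  9.53096694e-01  3.02665963e-01]
 [ 9.99999962e-01 -1.52364122e-04  2.29494589e-04]
 [ 2.64845968e-04  3.02665935e-01 -9.53096670e-01]] [[330.49822246   0.         315.27378318]
 [  0.         330.49822246 197.17273316]
 [  0.           0.           1.        ]]
shift [0.5881 0.6093 0.0028] rot [ 7.00e-02 -8.00e-02  8.57e+01]
shift [0.5249 0.6103 0.0028] rot [ 7.00e-02 -8.00e-02  8.57e+01]
```

Units first: shifts go in shares of 80 cm and turns go in shares of 90 degrees. So 0.28 m is 0.35, 0.272 m is 0.34.

```bash
echo '[1,0.0425,0.0438,0,0,0,0,1,0.085,0.0875,0,0,0,0,1,0.1275,0.1313,0,0,0,0,1,0.17,0.175,0,0,0,0,1,0.2125,0.2188,0,0,0,0,1,0.255,0.2625,0,0,0,0,1,0.2975,0.3063,0,0,0,0,1,0.34,0.35,0,0,0,0]' > m.json && python3 -m handwheel m.json | tail -3
echo '[1,0.0425,0.0438,0,0,0,0.0889,1,0.085,0.0875,0,0,0,0.1778,1,0.1275,0.1313,0,0,0,0.2667,1,0.17,0.175,0,0,0,0.3556,1,0.2125,0.2188,0,0,0,0.4444,1,0.255,0.2625,0,0,0,0.5333,1,0.2975,0.3063,0,0,0,0.6222,1,0.34,0.35,0,0,0,0.7111]' > m.json && python3 -m handwheel m.json |tail -3
python3 -c "
from h import *
delta((.56,-.18,.22),165);print(sensors.sense()['joints'])"
```

```text
wrist_force: [0.2, -0.5, 0.8]
gripper_width: 1.001
gripper_force: 0.0
wrist_force: [1.2, 0.7, -0.1]
gripper_width: 1.0
gripper_force: 0.0
shift [ 0.0619 -0.018   0.0024] rot [1.000e-02 1.000e-02 2.136e+01]
[ 4.24214841e+00  1.46279250e+01 -1.03765716e+01 -1.02014472e-02
 -6.50023517e+01  2.12423795e+00]
```

Scaled: 0.062 m is 0.0775, 0.04 m is 0.05, 21.4 degrees is 0.2378.

```bash
echo '[1,0.025,-0.0075,0,0,0,0.0889,1,0.05,-0.015,0,0,0,0.1667,1,0.0775,-0.0225,0,0,0,0.2378,1,0.0775,-0.0225,0,0,0,0.2378,1,0.0775,-0.0225,0,0,0,0.2378]' > m.json && python3 -m handwheel m.json |tail -6
python3 - <<'E'
from h import *
c=snap('wrist','w1')
p=c['pixels'][:,:,::-1];cv2.imwrite('pics/w1c.png',cv2.resize(p[80:330,180:500],None,fx=2.4,fy=2.4,interpolation=cv2.INTER_CUBIC))
s=sensors.sense();print(s['tcp_pos'],s['ee_rot'],s['time_s'])
E
```

```text
time_s: 2.25
tcp_pos: [0.5596, -0.1781, 0.2219]
ee_rot: [[-0.254, -0.967, -0.001], [-0.967, 0.254, 0.0], [-0.0, 0.001, -1.0]]
wrist_force: [0.3, 0.6, -1.0]
gripper_width: 1.001
gripper_force: 0.0
[ 0.55959123 -0.17758727  0.22216886] [[-2.52727831e-01 -9.67536967e-01 -9.27725064e-04]
 [-9.67537406e-01  2.52727610e-01  3.49680099e-04]
 [-1.03866684e-04  9.85982595e-04 -9.99999509e-01]] 2.3
```

View pics/w1c.png

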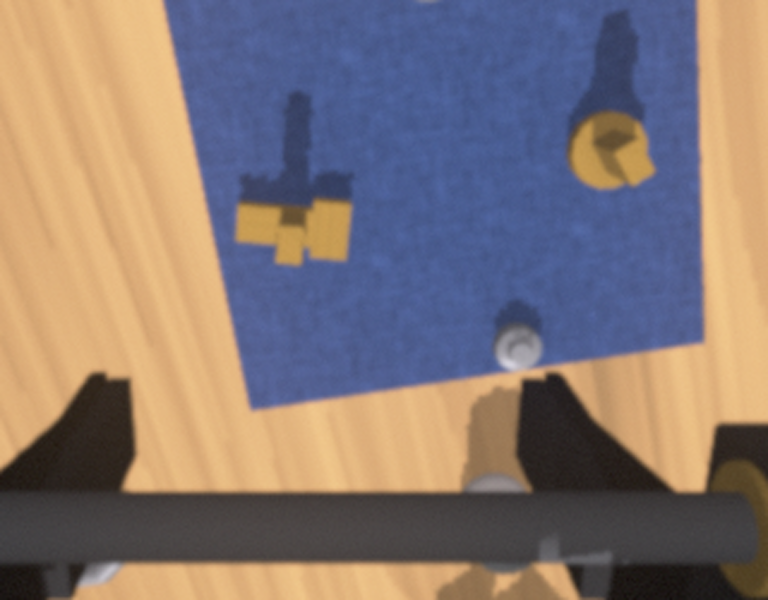

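The wrist view shows the T bracket at crop (290,230), stem to the left, crossbar to the right and rib in the middle. The round bracket is at (610,150) and the mouthpiece and cap are lower down. I'll fit the bracket pose from depth.

```bash
cat >> h.py <<'E'
from scipy.optimize import minimize
from scipy.ndimage import distance_transform_edt as edt
Tpoly=np.array([[-27,-14],[-9,-14],[-9,-9],[27,-9],[27,9],[-9,9],[-9,14],[-27,14]])/1e3
def fitT(c,box,z0,yaw0,c0):
    """project T foot top outline + rib top; maximise overlap with brass mask"""
    K=c['K'];T=np.linalg.inv(c['world_from_camera'])
    hsv=cv2.cvtColor(c['pixels'],cv2.COLOR_RGB2HSV)
    m=((hsv[...,0]>8)&(hsv[...,0]<35)&(hsv[...,1]>90)&(hsv[...,2]>40)).astype(np.uint8)
    u0,v0,u1,v1=box; k=np.zeros_like(m);k[v0:v1,u0:u1]=m[v0:v1,u0:u1]; S=8
    M=cv2.resize(k[v0:v1,u0:u1]*255,None,fx=S,fy=S,interpolation=cv2.INTER_LINEAR)>127
    def draw(q):
        a=np.radians(q[2]*100);R=np.array([[np.cos(a),-np.sin(a)],[np.sin(a),np.cos(a)]]);I=np.zeros(M.shape,np.uint8)
        def pr(P,z):
            W=np.c_[P@R.T+q[:2],np.full(len(P),z)]@T[:3,:3].T+T[:3,3]
            uv=np.c_[K[0,0]*W[:,0]/-W[:,2]+K[0,2],-K[1,1]*W[:,1]/-W[:,2]+K[1,2]]
            return ((uv-[u0,v0]+.5)*S*16).round().astype(np.int32)
        for z in(z0,z0+.010):cv2.fillPoly(I,[pr(Tpoly,z)],1,shift=4)
        hull=[pr(np.array([[-6,-9],[6,-9],[6,9],[-6,9]])/1e3,z) for z in(z0+.01,z0+.042)]
        cv2.fillPoly(I,[cv2.convexHull(np.vstack(hull))],1,shift=4)
        return I
    f=lambda q:np.mean((draw(q)>0)!=M)
    q=np.array([*c0,yaw0/100.])
    for st in(.01,.003,.001): 
        s=np.vstack([q]+[q+d for d in np.diag([st,st,st*4])]);r=minimize(f,q,method='Nelder-Mead',options=dict(initial_simplex=s,xatol=1e-5,fatol=1e-6));q=r.x
    return q*[1,1,100],r.fun,M.mean()
E
python3 - <<'E'
from h import *
c=load('w1');W=cloud(c);box=(265,145,340,205)
P=W[145:205,265:340];m=P[...,2]>.036;q=P[m];print('rib',len(q),q.mean(0),np.ptp(q,0))
m=(P[...,2]>.009)&(P[...,2]<.017);print('foot',P[m].mean(0),'mat',np.median(P[...,2]))
print(fitT(c,box,.003,-15,(.575,-.178)))
c=load('top0');print(fitT(c,(362,164,402,196),.003,-15,(.575,-.178)))
E
```

```text
rib 212 [ 0.57394043 -0.17997988  0.06239198] [0.04517545 0.09400339 0.34640379]
foot [ 0.57275331 -0.17363534  0.01159936] mat 0.001862157297875311
(array([  0.57645305,  -0.17501177, -20.1650626 ]), np.float64(0.06097916666666667), np.float64(0.24878472222222223))
(array([  0.57591695,  -0.17635323, -20.0368808 ]), np.float64(0.08050537109375), np.float64(0.16533203125))
```

```bash
python3 -c "
from h import *
delta((.5762,-.1757,.018),160)"
```

```text
shift [-0.006  -0.0158  0.2042] rot [0.06 0.   5.36]
```

Scaled: 0.203 m is 0.2538, 0.19 m is 0.2375, 5.4 degrees is 0.06.

```bash
echo '[0.6,-0.0075,-0.02,0.0375,0,0,0.06,0.6,-0.0075,-0.02,0.0938,0,0,0.06,0.6,-0.0075,-0.02,0.15,0,0,0.06,0.6,-0.0075,-0.02,0.2,0,0,0.06,0.6,-0.0075,-0.02,0.2375,0,0,0.06,0.6,-0.0075,-0.02,0.2538,0,0,0.06,0.6,-0.0075,-0.02,0.2538,0,0,0.06,0.6,-0.0075,-0.02,0.2538,0,0,0.06]' > m.json && python3 -m handwheel m.json |tail -6
echo '[0,0,0,0,0,0,0,0,0,0,0,0,0,0,0,0,0,0,0,0,0,0,0,0,0,0,0,0,0,0,0,0,0,0,0,0,0,0,0,0,0,0]' > m.json && python3 -m handwheel m.json |tail -6
```

```text
time_s: 3.1
tcp_pos: [0.5783, -0.1759, 0.0211]
ee_rot: [[-0.342, -0.94, 0.003], [-0.94, 0.342, -0.001], [-0.0, -0.003, -1.0]]
wrist_force: [0.1, -0.7, 1.3]
gripper_width: 0.6
gripper_force: 0.0
time_s: 3.7
tcp_pos: [0.5768, -0.1762, 0.0196]
ee_rot: [[-0.344, -0.939, -0.0], [-0.939, 0.344, 0.0], [0.0, 0.0, -1.0]]
wrist_force: [-1.8, 0.6, 1.3]
gripper_width: 0.141
gripper_force: 1.0
```

Scaled: -0.15 m is -0.1875, -0.105 m is -0.1313.

```bash
echo '[0,0,0,0,0,0,0,0,0,0,0,0,0,0,0,0,0,-0.025,0,0,0,0,0,0,-0.075,0,0,0,0,0,0,-0.1313,0,0,0,0,0,0,-0.1875,0,0,0,0,0,0,-0.1875,0,0,0,0,0,0,-0.1875,0,0,0]' > m.json && python3 -m handwheel m.json |tail -6
python3 - <<'E'
from h import *
c=snap('wrist','w2');p=c['pixels'][:,:,::-1];cv2.imwrite('pics/w2c.png',cv2.resize(p[180:380,200:440],None,fx=3,fy=3,interpolation=cv2.INTER_CUBIC))
delta((.545,.1616,.17),207)
E
```

```text
time_s: 4.5
tcp_pos: [0.5771, -0.176, 0.1703]
ee_rot: [[-0.344, -0.939, 0.002], [-0.939, 0.344, 0.001], [-0.001, -0.002, -1.0]]
wrist_force: [-0.8, 0.2, -2.4]
gripper_width: 0.134
gripper_force: 30.0
shift [-0.3061  0.1454 -0.001 ] rot [  0.09   0.06 -47.13]
```

View pics/w2c.png

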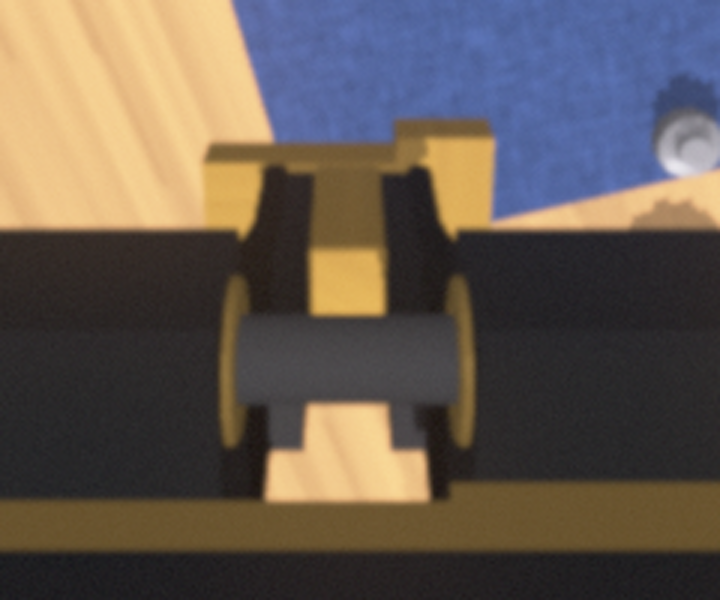

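The bracket is held by the rib. The rib-top front edge is at crop row 247, the crossbar top edge at row about 135 and the stem top edge at row about 162. I'll turn those into a lateral in-hand offset, using depth as a check.

```bash
python3 - <<'E'
from h import *
c=load('w2');K=c['K'];T=c['world_from_camera'];s=sensors.sense();R=s['ee_rot'];p=s['tcp_pos']
def ray(u,v,h): # tool coords on plane tool z=h
    d=np.array([(u-K[0,2])/K[0,0],-(v-K[1,2])/K[1,1],-1]);d=R.T@T[:3,:3]@d;o=R.T@(T[:3,3]-p);return o+d*(h-o[2])/d[2]
f=lambda x,y:(200+x/3-.33,180+y/3-.33)
U=.0166
for n,x,y,h in(('rib front (+9)',347,247,U-.042),('crossbar top front (+14)',440,137,U-.010),('stem top front(+9)',235,162,U-.010),('crossbar bot (+14)',440,121,U),('stem bot(+9)',235,146,U),('crossbar end(-27)',494,180,U-.010),('stem end(+27)',205,190,U-.010)): print(n,ray(*f(x,y),h).round(4))
W=(cloud(c)-p)@R
m=(np.abs(W[...,2]-(U-.042))<.002)&(np.abs(W[...,1])<.007);m[:230]=0;q=W[m];print('ribtop',len(q),q.min(0),q.max(0),q.mean(0))
m=(W[...,2]>0)&(W[...,2]<.0105)&(np.abs(W[...,1])<.04);q=W[m];print('foot',q.min(0),q.max(0),q[:,2].mean())
E
```

```text
rib front (+9) [ 0.0076 -0.0009 -0.0254]
crossbar top front (+14) [0.0126 0.0161 0.0066]
stem top front(+9) [ 0.0076 -0.0218  0.0066]
crossbar bot (+14) [0.0118 0.017  0.0166]
stem bot(+9) [ 0.0065 -0.0229  0.0166]
crossbar end(-27) [0.004  0.0264 0.0066]
stem end(+27) [ 0.0019 -0.0276  0.0066]
ribtop 665 [-0.00492167 -0.00684453 -0.02735365] [ 0.00927597  0.00687206 -0.02341313] [ 0.00232391 -0.00045995 -0.0254343 ]
foot [-8.15278797e-03 -2.80207155e-02  3.11985119e-05] [0.01312179 0.02614354 0.01049448] 0.006532000110676988
```

Scaled: -0.347 m is -0.4338, 0.19 m is 0.2375, -47 degrees is -0.5222.

```bash
echo '[0,-0.0375,0.02,0,0,0,-0.0556,0,-0.0938,0.0513,0,0,0,-0.1222,0,-0.15,0.0825,0,0,0,-0.1889,0,-0.2063,0.1125,0,0,0,-0.2556,0,-0.2625,0.1438,0,0,0,-0.3222,0,-0.3188,0.175,0,0,0,-0.3889,0,-0.375,0.205,0,0,0,-0.4556,0,-0.4338,0.2375,0,0,0,-0.5222]' > m.json && python3 -m handwheel m.json |tail -6
echo '[0,0,0,0,0,0,0,0,0,0,0,0,0,0,0,0,0,0,0,0,0,0,0,0,0,0,0,0]' > m.json && python3 -m handwheel m.json |head -3
python3 - <<'E'
from h import *
c=snap('wrist','w3');p=c['pixels'][:,:,::-1];cv2.imwrite('pics/w3c.png',cv2.resize(p[90:300,180:460],None,fx=2.8,fy=2.8,interpolation=cv2.INTER_CUBIC))
E
```

```text
time_s: 5.35
tcp_pos: [0.5178, 0.2048, 0.1673]
ee_rot: [[0.456, -0.89, -0.004], [-0.89, -0.456, -0.002], [0.0, 0.004, -1.0]]
wrist_force: [0.6, -0.9, -1.4]
gripper_width: 0.136
gripper_force: 30.0
time_s: 5.75
tcp_pos: [0.5194, 0.202, 0.1687]
ee_rot: [[0.451, -0.893, -0.002], [-0.893, -0.451, -0.001], [0.0, 0.002, -1.0]]
```

View pics/w3c.png

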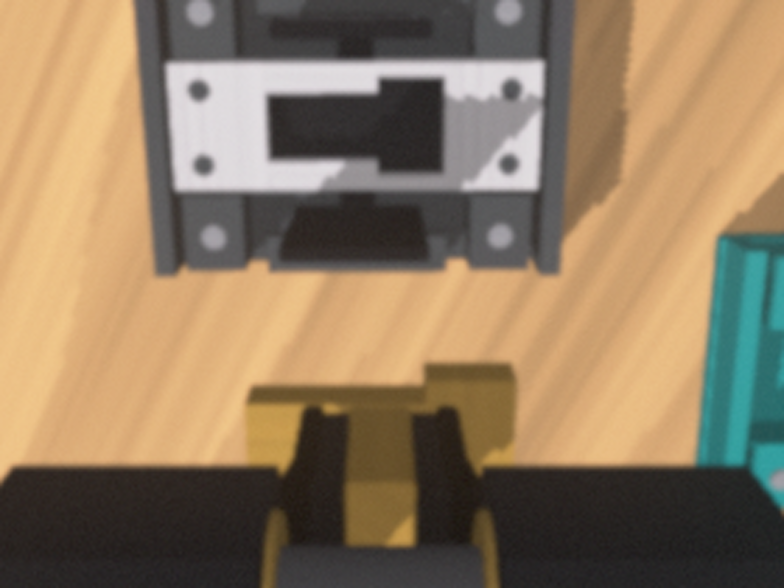

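The view shows the carrier face with corners at about (166,62), (545,60), (541,190) and (175,190). The pocket crossbar's right edge is at x=444, y 77 to 172, and the stem's left end is at x=268, y 94 to 158. The held T has the same orientation. I'll fit the pocket pose on the plane z = 28 mm.

```bash
python3 - <<'E'
from h import *
c=load('w3');K=c['K'];T=c['world_from_camera'];s=sensors.sense();R=s['ee_rot'];p=s['tcp_pos']
def ray(x,y,h,sc=2.8):
    u,v=180+(x+.5)/sc-.5,90+(y+.5)/sc-.5
    d=T[:3,:3]@np.array([(u-K[0,2])/K[0,0],-(v-K[1,2])/K[1,1],-1]);o=T[:3,3];return (o+d*(h-o[2])/d[2])
# carrier coords (x left in image, +y down in image)
obs=[(444,77,-29,-16),(444,172,-29,16),(268,94,29,-11),(268,158,29,11),(379,77,-7,-16),(379,172,-7,16),(166,62,60,-20.5),(545,60,-60,-20.5),(541,190,-60,20.5),(175,190,60,20.5)]
A=np.array([[a/1e3,b/1e3] for *_,a,b in obs])
for nm,i in(('pocket',range(6)),('face',range(6,10)),('all',range(10))):
    B=np.array([ray(x,y,.028)[:2] for x,y,*_ in obs])[list(i)];a=A[list(i)]
    am,bm=a.mean(0),B.mean(0);U,S,V=np.linalg.svd((a-am).T@(B-bm));r=(V.T@np.diag([1,np.linalg.det(V.T@U.T)])@U.T)
    t=bm-r@am;print(nm,'t',t.round(4),'yaw',np.degrees(np.arctan2(r[1,0],r[0,0])).round(2),'res',(np.abs(B-(a@r.T+t)).max()*1e3).round(2),'scale',(S.sum()/((a-am)**2).sum()).round(3))
# held bracket, same camera: foot edges in crop
U=.0166
W=lambda x,y,h:R.T@(ray(x,y,p[2]-h)-p)
for n,x,y,h in(('rib front+9',380,484,U-.042),('xbar top+14',470,381,U-.01),('stem top+9',330,405,U-.01),('xbar bot+14',470,364,U),('stem bot+9',330,387,U),('xbar end -27',515,385,U-.01),('stem end 27',247,405,U-.01)):print(n,W(x,y,h).round(4))
print(p,R.round(4))
E
```

```text
pocket t [0.5473 0.1638] yaw 27.08 res 1.24 scale 0.97
face t [0.547  0.1641] yaw 26.98 res 0.51 scale 1.001
all t [0.5472 0.1639] yaw 27.01 res 1.11 scale 0.994
rib front+9 [ 0.0089 -0.0003 -0.0254]
xbar top+14 [0.0137 0.0172 0.0066]
stem top+9 [ 0.0086 -0.0101  0.0066]
xbar bot+14 [0.0133 0.0182 0.0166]
stem bot+9 [ 0.0082 -0.0106  0.0166]
xbar end -27 [0.0128 0.026  0.0066]
stem end 27 [ 0.0086 -0.0264  0.0066]
[0.51957008 0.2020611  0.16905436] [[ 4.505e-01 -8.928e-01 -1.000e-03]
 [-8.928e-01 -4.505e-01 -7.000e-04]
 [ 2.000e-04  1.200e-03 -1.000e+00]]
```

```bash
python3 -c "
from h import *
delta((.5473,.1633,.060),207)"
```

```text
shift [ 0.0471 -0.0074  0.1091] rot [ 0.07 -0.01 -0.23]
```

Scaled: 0.109 m is 0.1363, 0.09 m is 0.1125, -0.2 degrees is -0.0022.

```bash
echo '[0,0.0313,-0.005,0,0,0,-0.0022,0,0.0589,-0.0093,0.025,0,0,-0.0022,0,0.0589,-0.0093,0.075,0,0,-0.0022,0,0.0589,-0.0093,0.1125,0,0,-0.0022,0,0.0589,-0.0093,0.1363,0,0,-0.0022,0,0.0589,-0.0093,0.1363,0,0,-0.0022,0,0.0589,-0.0093,0.1363,0,0,-0.0022,0,0.0589,-0.0093,0.1363,0,0,-0.0022]' > m.json && python3 -m handwheel m.json |tail -6
python3 - <<'E'
from h import *
c=snap('wrist','w4');p=c['pixels'][:,:,::-1];cv2.imwrite('pics/w4c.png',cv2.resize(p[170:320,200:440],None,fx=3.3,fy=3.3,interpolation=cv2.INTER_CUBIC))
delta((.5473,.1633,.060),207)
E
```

```text
time_s: 6.6
tcp_pos: [0.5487, 0.165, 0.0622]
ee_rot: [[0.455, -0.89, 0.003], [-0.89, -0.455, 0.001], [0.0, -0.003, -1.0]]
wrist_force: [0.3, 1.0, -0.6]
gripper_width: 0.131
gripper_force: 30.0
shift [0.0011 0.002  0.0022] rot [-0.19  0.    0.09]
```

View pics/w4c.png

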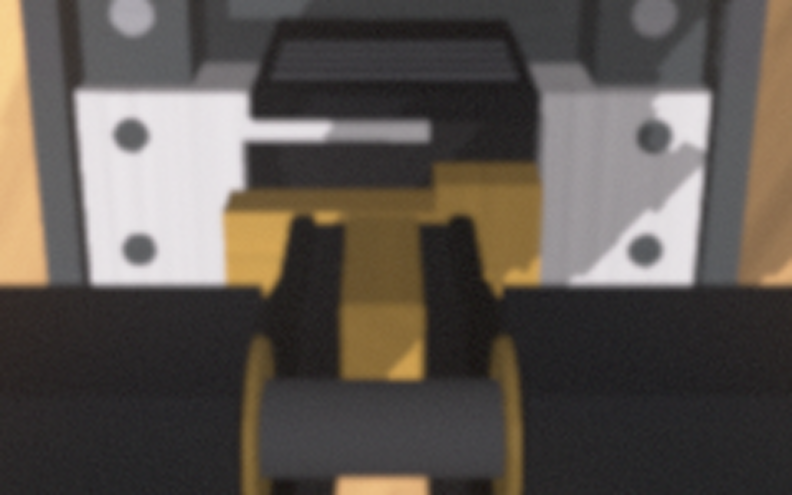

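The view shows the T foot over the pocket. The pocket stem's far edge is at row about 142 with its left end at col about 245, and the crossbar step is at col about 431. The foot's stem end is at col 226 and its crossbar end at col 541. I'll compute the offsets after settling.

```bash
echo '[0,0,0,0,0,0,0,0,0,0,0,0,0,0,0,0,0,0,0,0,0,0,0,0,0,0,0,0]' > m.json && python3 -m handwheel m.json |head -3
python3 - <<'E'
from h import *
c=snap('wrist','w5');K=c['K'];T=c['world_from_camera'];s=sensors.sense();R=s['ee_rot'];p=s['tcp_pos'];print(p)
T0=load('w4')['world_from_camera'];print('moved mm',(T[:3,3]-T0[:3,3])*1e3)
# camera in TCP frame by nominal
def tool(x,y,h,sc=3.3,T=T0):
    Rt=R;pt=T0[:3,3]-Rt@np.array([.08358768,-.00056,-.16047])
    u,v=200+(x+.5)/sc-.5,170+(y+.5)/sc-.5
    d=T[:3,:3]@np.array([(u-K[0,2])/K[0,0],-(v-K[1,2])/K[1,1],-1]);o=T[:3,3];return Rt.T@(o+d*(pt[2]-h-o[2])/d[2]-pt),pt
U=.0166;pt=tool(0,0,0)[1];print('pt',pt);H=pt[2]-.028
for n,x,y,h in(('pocket stem edge +11',330,142,H),('pocket stem end y-29',245,160,H),('step y+7',431,130,H),('pocket xbar end +29',538,152,H),('carrier end -60',83,190,H),('carrier end +60',705,190,H),
 ('rib front+9',380,303,U-.042),('xbar top+14',490,181,U-.01),('xbar bot +14',490,163,U),('stem top+9',300,210,U-.01),('stem bot+9',300,190,U),('xbar end +27',541,183,U-.01),('stem end -27',225,210,U-.01)):print(n,(tool(x,y,h)[0]*1e3).round(1))
E
```

```text
time_s: 7.05
tcp_pos: [0.5475, 0.165, 0.0608]
ee_rot: [[0.456, -0.89, 0.0], [-0.89, -0.456, 0.0], [-0.0, -0.0, -1.0]]
[0.54748656 0.16492214 0.06065828]
moved mm [-0.75530725  0.11485534 -1.42493231]
pt [0.54803919 0.16526377 0.06233576]
pocket stem edge +11 [ 11.5 -10.9  34.3]
pocket stem end y-29 [  7.8 -27.3  34.3]
step y+7 [13.9  8.2 34.3]
pocket xbar end +29 [ 9.5 28.7 34.3]
carrier end -60 [  1.6 -58.8  34.3]
carrier end +60 [ 1.7 61.2 34.3]
rib front+9 [  9.9  -1.2 -25.4]
xbar top+14 [14.9 16.8  6.6]
xbar bot +14 [14.2 17.8 16.6]
stem top+9 [  9.7 -14.6   6.6]
stem bot+9 [  9.1 -15.4  16.6]
xbar end +27 [14.6 25.3  6.6]
stem end -27 [  9.7 -27.1   6.6]
```

Scaled: 0.018 m is 0.0225, 0.0003 m is 0.0004.

```bash
echo '[0,0.0004,0.0018,0,0,0,0,0,0.0004,0.0018,0.01,0,0,0,0,0.0004,0.0018,0.0175,0,0,0,0,0.0004,0.0018,0.0225,0,0,0,0,0.0004,0.0018,0.0225,0,0,0,0,0.0004,0.0018,0.0225,0,0,0,0,0.0004,0.0018,0.0225,0,0,0]' > m.json && python3 -m handwheel m.json |tail -6
python3 -c "
from h import *
c=snap('wrist','w6');p=c['pixels'][:,:,::-1];cv2.imwrite('pics/w6c.png',cv2.resize(p[170:320,200:440],None,fx=3.3,fy=3.3,interpolation=cv2.INTER_CUBIC));print(sensors.sense()['wrist_force'])"
```

```text
time_s: 7.8
tcp_pos: [0.5466, 0.164, 0.0427]
ee_rot: [[0.456, -0.89, 0.0], [-0.89, -0.456, 0.0], [0.0, -0.0, -1.0]]
wrist_force: [-0.6, -0.6, -1.4]
gripper_width: 0.136
gripper_force: 30.0
[-0.19779865 -0.01399977 -1.44713717]
```

View pics/w6c.png

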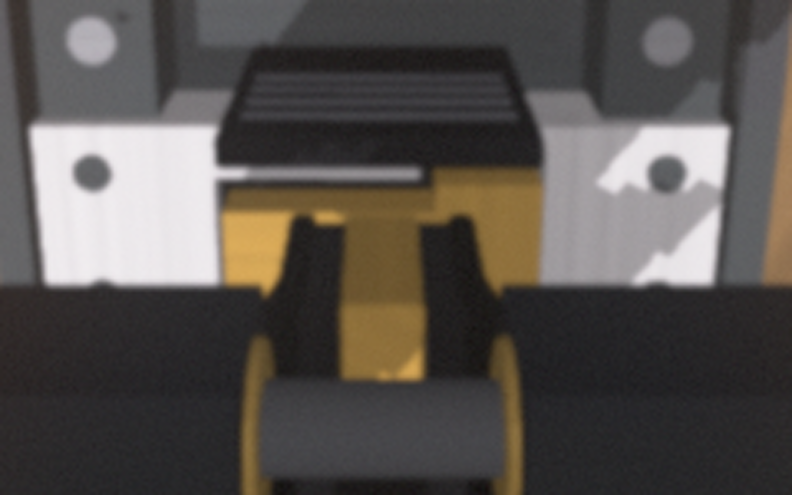

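The foot is level with the pocket mouth. There is a dark gap along the stem (rows 181-187) and no contact force, so I'll lower it.

Scaled: 0.006 m is 0.0075, 0.005 m is 0.0063.

```bash
echo '[0,0,0,0.0025,0,0,0,0,0,0,0.005,0,0,0,0,0,0,0.0063,0,0,0,0,0,0,0.0075,0,0,0,0,0,0,0.0075,0,0,0,0,0,0,0.0075,0,0,0]' > m.json && python3 -m handwheel m.json |tail -6
```

```text
time_s: 8.45
tcp_pos: [0.5464, 0.164, 0.0366]
ee_rot: [[0.456, -0.89, 0.0], [-0.89, -0.456, 0.0], [0.0, -0.0, -1.0]]
wrist_force: [-0.7, 0.7, -0.1]
gripper_width: 0.137
gripper_force: 30.0
```

Scaled: 0.0006 m is 0.0008.

```bash
echo '[0,0,0,0.0008,0,0,0,0,0,0,0.0008,0,0,0,0,0,0,0.0008,0,0,0]' > m.json && python3 -m handwheel m.json |grep -E 'tcp|wrist'
echo '[0.35,0,0,0,0,0,0,0.35,0,0,0,0,0,0,0.35,0,0,0,0,0,0,0.35,0,0,0,0,0,0,0.35,0,0,-0.0375,0,0,0,0.35,0,0,-0.0875,0,0,0,0.35,0,0,-0.125,0,0,0,0.35,0,0,-0.125,0,0,0]' > m.json && python3 -m handwheel m.json |tail -6
```

```text
tcp_pos: [0.5464, 0.164, 0.0366]
wrist_force: [-1.9, -0.6, 6.0]
time_s: 9.55
tcp_pos: [0.5494, 0.1654, 0.1409]
ee_rot: [[0.456, -0.89, 0.009], [-0.89, -0.456, 0.004], [0.0, -0.01, -1.0]]
wrist_force: [0.2, -0.0, -0.1]
gripper_width: 0.351
gripper_force: 0.0
```

```bash
python3 -c "
from h import *
print(sensors.sense()['joints']);delta((.5468,.164,.2),117);delta((.5468,.164,.2),297)"
```

```text
[ 32.97015192  20.89828307 -13.98063508   0.09978138 -54.5257804
  -5.86720656]
shift [ 0.0001  0.0023 -0.0591] rot [-0.49  0.46 90.16]
shift [ 0.0001  0.0023 -0.0591] rot [ -0.46  -0.49 -89.84]
```

Scaled: -0.06 m is -0.075, -0.04 m is -0.05, 64 degrees is 0.7111.

```bash
echo '[1,0,0,-0.025,0,0,0.0889,1,0,0,-0.05,0,0,0.1778,1,0,0,-0.075,0,0,0.2667,1,0,0,-0.075,0,0,0.3556,1,0,0,-0.075,0,0,0.4444,1,0,0,-0.075,0,0,0.5333,1,0,0,-0.075,0,0,0.6222,1,0,0,-0.075,0,0,0.7111]' > m.json && python3 -m handwheel m.json |tail -6
echo '[1,0,0,0,0,0,0.0889,1,0,0,0,0,0,0.1778,1,0,0,0,0,0,0.2667,1,0,0,0,0,0,0.29,1,0,0,0,0,0,0.29,1,0,0,0,0,0,0.29,1,0,0,0,0,0,0.29,1,0,0,0,0,0,0.29]' > m.json && python3 -m handwheel m.json |tail -6
python3 -c "
from h import *
c=snap('wrist','w7');p=c['pixels'][:,:,::-1];cv2.imwrite('pics/w7c.png',cv2.resize(p[110:310,200:440],None,fx=3,fy=3,interpolation=cv2.INTER_CUBIC))"
```

```text
time_s: 10.35
tcp_pos: [0.546, 0.1638, 0.1949]
ee_rot: [[-0.605, -0.796, -0.001], [-0.796, 0.605, -0.0], [0.001, 0.001, -1.0]]
wrist_force: [-0.2, 0.3, -0.6]
gripper_width: 0.965
gripper_force: 0.0
time_s: 11.15
tcp_pos: [0.5463, 0.1639, 0.1958]
ee_rot: [[-0.891, -0.454, -0.0], [-0.454, 0.891, -0.0], [0.0, -0.0, -1.0]]
wrist_force: [-0.2, -0.3, -0.5]
gripper_width: 1.0
gripper_force: 0.0
```

View pics/w7c.png

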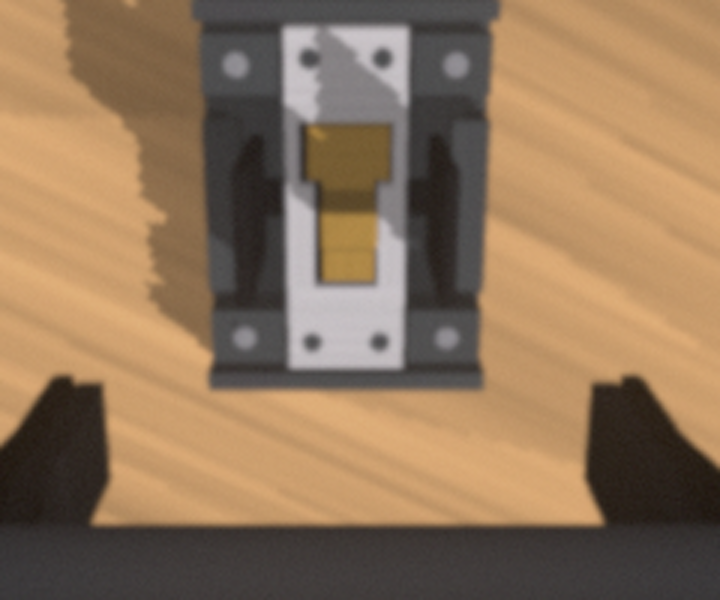

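The foot sits flush in the pocket: crossbar at (348,153), stem end at (347,283), small gaps all round. The carrier face (cols 285-408 at row 200) and the paddles (236, 458) are centred on the gripper's axis at col 346. I'll go down around the paddles.

Scaled: 0.158 m is 0.1975, 0.03 m is 0.0375.

```bash
echo '[1,0,0,0.0375,0,0,0,1,0,0,0.0875,0,0,0,1,0,0,0.125,0,0,0,1,0,0,0.1563,0,0,0,1,0,0,0.1813,0,0,0,1,0,0,0.1975,0,0,0,1,0,0,0.1975,0,0,0,1,0,0,0.1975,0,0,0]' > m.json && python3 -m handwheel m.json |tail -6
echo '[1,0,0,0,0,0,0,1,0,0,0,0,0,0,0.7,0,0,0,0,0,0,0.7,0,0,0,0,0,0,0.7,0,0,0,0,0,0,0.7,0,0,0,0,0,0,0.7,0,0,0,0,0,0]' > m.json && python3 -m handwheel m.json |tail -6
echo '[0.5,0,0,0,0,0,0,0.5,0,0,0,0,0,0,0.5,0,0,0,0,0,0,0.5,0,0,0,0,0,0,0.5,0,0,0,0,0,0,0.5,0,0,0,0,0,0]' > m.json && python3 -m handwheel m.json |tail -6
```

```text
time_s: 12.0
tcp_pos: [0.5469, 0.1642, 0.0385]
ee_rot: [[-0.891, -0.454, 0.001], [-0.454, 0.891, 0.0], [-0.001, -0.0, -1.0]]
wrist_force: [0.6, -0.3, -0.0]
gripper_width: 0.998
gripper_force: 0.0
time_s: 12.7
tcp_pos: [0.5465, 0.1639, 0.0382]
ee_rot: [[-0.891, -0.454, 0.0], [-0.454, 0.891, -0.0], [-0.0, -0.0, -1.0]]
wrist_force: [0.1, -0.6, 1.4]
gripper_width: 0.713
gripper_force: 3.4
time_s: 13.3
tcp_pos: [0.5466, 0.1638, 0.0386]
ee_rot: [[-0.891, -0.454, 0.0], [-0.454, 0.891, -0.0], [-0.0, -0.0, -1.0]]
wrist_force: [-0.8, -1.6, 5.6]
gripper_width: 0.578
gripper_force: 30.0
```

Both catches are pinched at 30 N. I'll lift slowly.

Scaled: -0.022 m is -0.0275, -0.018 m is -0.0225.

```bash
echo '[0.3,0,0,0,0,0,0,0.3,0,0,-0.0038,0,0,0,0.3,0,0,-0.0075,0,0,0,0.3,0,0,-0.0125,0,0,0,0.3,0,0,-0.0175,0,0,0,0.3,0,0,-0.0225,0,0,0,0.3,0,0,-0.0275,0,0,0,0.3,0,0,-0.0275,0,0,0]' > m.json && python3 -m handwheel m.json |tail -6
```

```text
time_s: 14.1
tcp_pos: [0.5468, 0.1642, 0.0607]
ee_rot: [[-0.891, -0.454, 0.001], [-0.454, 0.891, 0.001], [-0.001, 0.0, -1.0]]
wrist_force: [0.5, 0.8, -4.2]
gripper_width: 0.573
gripper_force: 30.0
```

Scaled: -0.09 m is -0.1125, -0.082 m is -0.1025.

```bash
echo '[0.3,0,0,-0.0125,0,0,0,0.3,0,0,-0.0313,0,0,0,0.3,0,0,-0.05,0,0,0,0.3,0,0,-0.0688,0,0,0,0.3,0,0,-0.0875,0,0,0,0.3,0,0,-0.1025,0,0,0,0.3,0,0,-0.11,0,0,0,0.3,0,0,-0.1125,0,0,0]' > m.json && python3 -m handwheel m.json |tail -6
echo '[0.3,0,0,0,0,0,0,0.3,0,0,0,0,0,0,0.3,0,0,0,0,0,0,0.3,0,0,0,0,0,0,0.3,0,0,0,0,0,0]' > m.json && python3 -m handwheel m.json |tail -6
python3 - <<'E'
from h import *
c=snap('wrist','w8');snap('scene','s8')
a=cv2.resize(c['pixels'][110:390,180:460,::-1],(400,400));d=load('s8');b=cv2.resize(d['pixels'][90:250,300:460,::-1],(400,400),interpolation=cv2.INTER_CUBIC)
cv2.imwrite('pics/end.png',np.hstack([a,b]));s=sensors.sense();print(s['tcp_pos'],s['wrist_force'],s['moment'])
E
```

```text
time_s: 14.9
tcp_pos: [0.5465, 0.1641, 0.1507]
ee_rot: [[-0.891, -0.454, 0.001], [-0.454, 0.891, 0.001], [-0.001, 0.0, -1.0]]
wrist_force: [-0.5, 0.7, -4.9]
gripper_width: 0.578
gripper_force: 30.0
time_s: 15.4
tcp_pos: [0.5463, 0.1639, 0.1496]
ee_rot: [[-0.891, -0.454, -0.001], [-0.454, 0.891, -0.0], [0.001, -0.0, -1.0]]
wrist_force: [-0.3, 0.2, -3.7]
gripper_width: 0.576
gripper_force: 30.0
[0.54634363 0.16393221 0.14977135] [-0.0358373   0.39258201 -4.12984415] [ 0.0577088  -0.13459021 -0.02382896]
```

View pics/end.png

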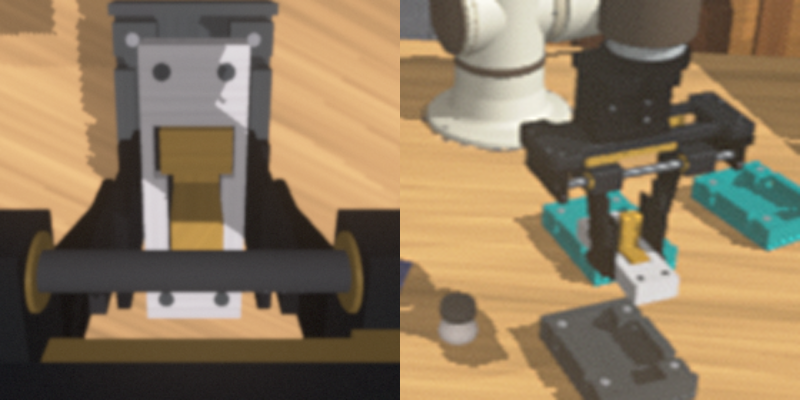

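The carrier is up clear of the dock with the bracket in its pocket. I'll check the level from depth.

```bash
python3 - <<'E'
from h import *
for n in('w8','s8'):
    c=load(n);W=cloud(c);h=cv2.cvtColor(c['pixels'],cv2.COLOR_RGB2HSV)
    m=(h[...,1]<45)&(h[...,2]>90)&(W[...,2]>.09)&(W[...,2]<.16)&(np.hypot(W[...,0]-.547,W[...,1]-.164)<.07)&(c['z_map']>0)
    m=cv2.erode(m.astype(np.uint8),np.ones((3,3)))>0
    q=W[m];q=q[np.abs(q[:,2]-np.median(q[:,2]))<.012];a=np.radians(27)
    X=(q[:,:2]-[.547,.164])@np.array([[np.cos(a),-np.sin(a)],[np.sin(a),np.cos(a)]])
    k=np.linalg.lstsq(np.c_[X,np.ones(len(X))],q[:,2],rcond=None)[0];print(n,len(q),'slope deg',np.degrees(k[:2]),'z',k[2],np.ptp(X,0))
E
```

```text
w8 6757 slope deg [0.23858823 0.16954302] z 0.1372978506715043 [0.1198404  0.04103635]
s8 250 slope deg [-0.97788412  4.46587169] z 0.13570691186531988 [0.11232197 0.04082428]
```

It is level to about 0.3° and roughly 87 mm above the dock's lip, so I'll hand it in.

```bash
python3 -c "
from station import workorder
print(workorder.finish_job())"
```

```text
the job is handed in; nothing more can be done
None
```

The T-foot bracket is seated in the carrier, and the arm is holding the carrier still by its two pinched catches, level to about 0.3° and about 87 mm above the dock. The job was handed in at about 15.5 s; no verdict came back.

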